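# Check the transport tubes and shut the supply case

### The arm

A 6-joint arm with a two-finger parallel gripper is mounted at the origin on the work surface. World frame = base frame: x ahead of the robot, y to its left, z up, the work surface at z = 0. Lengths are in m, angles in rad, forces in N, time in s.
With the tool pointing down it reaches from about 0.325 to 1 m from the base axis. Payload 5.1 kg.
Tool frame: the origin (TCP) lies midway between the tips of the shut fingers; the grasp point (between the pads) lies robot.pinch_z behind it (robot.pinch_z is the distance from the TCP to the grasp point, in m); z points along the fingers, y is the direction in which the jaws open and shut (so a half turn about z gives the same grasp; the last joint's range is limited). The gripper opens to 85 mm and grips with 20 to 120 N. Pads are 22 mm wide; open, the fingers measure 114 mm over their backs; the gripper's body (76 mm by 85 mm) begins 54 mm behind the grasp point. The pads swing forward as they close: fully open they stand 13 mm farther back than shut.
Start: joints at [1.137, 0.124, 1.65, -0, 1.367, -0.083], TCP at [0.223, 0.61, 0.231] pointing down, gripper open.
Joint ranges: [-2.61, 2.61], [-1.02, 2.33], [0.03, 2.71], [-1.35, 4.49], [0.32, 2.68], [-2.91, 2.91]. Speed limits (rad/s): [2.57, 2.57, 3.14, 3.14, 3.14, 3.14].

### API

Orientations are given as a rotation vector (axis times angle).
In Python, from workcell import robot gives the robot as it stands. The module is installed in compiled form; this text tells all that it offers.
- The arm moves only by the tool send_rows, never from a script. Its argument "series" is a list that holds one entry, the list of rows, each a list of 4 numbers: the shift along the tool's x, y, z in units of 2.5 cm (1.0 is 2.5 cm), then the turn about the tool's z in units of 4 degrees (1.0 is 4 degrees). In form: [[[dx, dy, dz, turn], ...]]. A call has 1 to 5 rows; each row shifts and turns the commanded pose from where the row before left it, along the tool's axes as they then stand; what a row does not reach is not made up. A row lasts 1/12 s, in which the tool goes at most 41.7 mm and 7.16 degrees, less where a joint would pass 70% of its speed; a pose out of reach is approached as far as the arm can. A call with a number of a shift or a turn outside -1 to 1 is refused whole. A call with a gripper value outside its range is refused whole. "fingers" is the opening in per cent of the stroke, from 0 (shut) to 100 (fully open), set as the call begins (left out, the last holds). The fingers move at their own pace and stop on an object; "squeeze" is the grip in N (left out, the last holds). Time passes only in rows, so rows that do not move let the fingers close. It gives the time, the measured TCP pose, the force and the opening at its end, in the units of the state.
- robot.get_obs(): the state, without advancing time (a new reading comes with each control period).
- robot.camera(name): name is "scene" or "top" or "wrist"; returns a dict with "pixels" (400x640x3 uint8, red, green, blue), "intrinsics" (3x3 intrinsics, pixels), "R" (3x3) and "t" (3): a world point X has camera coordinates R X + t; the wrist camera has in their place "T_tool_cam" (4x4, takes a point from camera to tool coordinates, whose origin is the TCP and whose axes are the flange's). Camera axes: x right, y down, z forward; pixel columns grow to the right and rows downward; lengths in m; the calibration is good to about 2 mm. A picture is of the moment at which its call begins: read the wrist's pose just before it. There is no depth.
- robot.sign_off(): hands the job in, once; it reports no verdict.
The state is a dict: "t": time; "q": joint angles; "dq": joint speeds; "effort": joint torques, N m; "position": TCP position; "tcp_rot": TCP orientation; "force": force on the tool from outside, world axes, zero at the start; "wrist_torque": the same for the moment, N m; "gripper_width": finger opening in m.
Only numpy, scipy, OpenCV 4.12 (cv2) and the standard library are available. Lean on these libraries where they do the work, as an engineer would, in place of code of your own. Each camera call takes 0.05 s, during which the arm holds its last target.

### The job

On the ward cart, test the orange transport tubes standing in the open supply case by pressing their white lock caps fully down and letting go: one cap will not stay down. Put that tube into the red tray and leave the other two standing in the rack with their caps locked down; then slide the clear hatch along its track and press it past its stiff catch until it is fully shut against the frame, without slamming or straining it. Leave everything else on the cart as it is.

Things in the scene. Friction and masses are not known exactly. Their poses are not given: they have to be found in the camera images.
- case: Fixed blue case, 180 (its x) by 470 (its y), walls 95 high and 10 thick, with a clear hatch sliding along y on top between 106 high rails; origin at the centre of its underside. Open bay at the +y end: y +15 to +220, inner width 160. The rest has a fixed deck. Closing frame at the +y end: y 220 to 235, 108 high.
- rack_mid (a point): Centre of the top of the grey rack in the case's bay, 31 above the case's underside, at case (0, 110); case axes. Three square pockets 30 wide, floors 25 below the rack's top, at this point and 45 either side of it along y.
- catch (a point): Steel roller catch at the middle of the closing frame: bracket 34 (x) by 35 (y) whose top is 118 above the case's underside; this point is its sprung roller, at case (0, 206, 106).
- hatch (a joint): Clear hatch, 168 by 200 (case y), top face 101 above the case's underside. Value in m: 0 = fully shut against the frame; grows as it moves to case -y; starts 0.19 to 0.25. Drags with 1.5 N (plus 15 N per m/s). From 0.007 to 0.002 a stiff roller catch resists with some 10 to 20 N (it varies), then lets it through and holds it. Stops hard at 0.
- hatch_grip (a point): Centre of the hatch's blue upright handle: a bar 80 long (case x), 14 thick (case y), 32 high, in the middle of the hatch; this point is 16 below its top and 16 above the hatch's top face, 117 above the case's underside. It has the case's axes.
- tube_1_mid (a point): Centre (39 above its foot) of orange transport tube 1: diameter 26, body 78 high, 60 to 100 g, standing in one of the rack's pockets (which one varies), with a white lock cap (diameter 22, 4 thick, on a yellow stem) on top; the cap's top is 51 above this point when up, 43 when fully down. z is the tube's axis.
- cap_1 (a joint): Lock cap of tube 1, in m: 0 = up (as it starts; 8 mm of yellow stem shows), 0.008 = fully down. Pressing takes 1 to 5 N, then it stops hard. A sound cap stays down where it was pressed; a failed one springs back up when let go. It does not release on a second press.
- tube_2_mid (a point): Centre (39 above its foot) of orange transport tube 2: diameter 26, body 78 high, 60 to 100 g, standing in one of the rack's pockets (which one varies), with a white lock cap (diameter 22, 4 thick, on a yellow stem) on top; the cap's top is 51 above this point when up, 43 when fully down. z is the tube's axis.
- cap_2 (a joint): Lock cap of tube 2, in m: 0 = up (as it starts; 8 mm of yellow stem shows), 0.008 = fully down. Pressing takes 1 to 5 N, then it stops hard. A sound cap stays down where it was pressed; a failed one springs back up when let go. It does not release on a second press.
- tube_3_mid (a point): Centre (39 above its foot) of orange transport tube 3: diameter 26, body 78 high, 60 to 100 g, standing in one of the rack's pockets (which one varies), with a white lock cap (diameter 22, 4 thick, on a yellow stem) on top; the cap's top is 51 above this point when up, 43 when fully down. z is the tube's axis.
- cap_3 (a joint): Lock cap of tube 3, in m: 0 = up (as it starts; 8 mm of yellow stem shows), 0.008 = fully down. Pressing takes 1 to 5 N, then it stops hard. A sound cap stays down where it was pressed; a failed one springs back up when let go. It does not release on a second press.
- tray: Fixed red open reject tray, 140 (x) by 120 (y) by 40 high, walls and floor 4 to 5 thick; origin at the centre of its underside.
- saline: Clear fluid bottle, diameter 64, 160 high, standing beyond the case; origin at the centre of its base. To be left alone.
- pills: White tablet jar, diameter 44, 75 high; origin at the centre of its base. To be left alone.
- tape: Roll of tape lying flat, diameter 64, 24 high; origin at the centre of its underside. To be left alone.

How it is judged:
At the end, for the whole second after the job is handed in: The hatch is within 2 mm of fully shut; two tubes stand upright in their rack pockets with caps more than 6 mm down; the third, whose cap fails, lies or stands at rest inside the red tray with its cap up (value of joint hatch below 0.002 m and ((value of joint cap_1 below 0.003 m and x of tube_1_mid in the frame of tray between -0.07 and 0.07 m and y of tube_1_mid in the frame of tray between -0.06 and 0.06 m and z of tube_1_mid in the frame of tray below 0.065 m and linear speed of tube_1 below 0.03 m/s and value of joint each of cap_2, cap_3 above 0.006 m and angle between each of tube_2_mid, tube_3_mid's own z axis and vertical below 0.15 rad and x of tube_2_mid in the frame of case between -0.012 and 0.012 m and z of each of tube_2_mid, tube_3_mid in the frame of case below 0.052 m and y of tube_2_mid in the frame of case between 0.05 and 0.17 m and x of tube_3_mid in the frame of case between -0.012 and 0.012 m and y of tube_3_mid in the frame of case between 0.05 and 0.17 m) or (value of joint cap_2 below 0.003 m and x of tube_2_mid in the frame of tray between -0.07 and 0.07 m and y of tube_2_mid in the frame of tray between -0.06 and 0.06 m and z of tube_2_mid in the frame of tray below 0.065 m and linear speed of tube_2 below 0.03 m/s and value of joint each of cap_1, cap_3 above 0.006 m and angle between each of tube_1_mid, tube_3_mid's own z axis and vertical below 0.15 rad and x of tube_1_mid in the frame of case between -0.012 and 0.012 m and z of each of tube_1_mid, tube_3_mid in the frame of case below 0.052 m and y of tube_1_mid in the frame of case between 0.05 and 0.17 m and x of tube_3_mid in the frame of case between -0.012 and 0.012 m and y of tube_3_mid in the frame of case between 0.05 and 0.17 m) or (value of joint cap_3 below 0.003 m and x of tube_3_mid in the frame of tray between -0.07 and 0.07 m and y of tube_3_mid in the frame of tray between -0.06 and 0.06 m and z of tube_3_mid in the frame of tray below 0.065 m and linear speed of tube_3 below 0.03 m/s and value of joint each of cap_1, cap_2 above 0.006 m and angle between each of tube_1_mid, tube_2_mid's own z axis and vertical below 0.15 rad and x of tube_1_mid in the frame of case between -0.012 and 0.012 m and z of each of tube_1_mid, tube_2_mid in the frame of case below 0.052 m and y of tube_1_mid in the frame of case between 0.05 and 0.17 m and x of tube_2_mid in the frame of case between -0.012 and 0.012 m and y of tube_2_mid in the frame of case between 0.05 and 0.17 m))); the robot touches nothing.
It fails at once if hatch slammed: closing faster than 0.6 m/s (velocity of joint hatch below -0.6 m/s).
It fails at once if hatch forced: pushed with more than 60 N (contact force between the fingers and hatch above 60 N).
It fails at once if the fluid bottle moved more than 30 mm (distance of saline from where it was at the start of the episode above 0.03 m).
It fails at once if the tablet jar moved more than 30 mm (distance of pills from where it was at the start of the episode above 0.03 m).
It fails at once if the tape roll moved more than 30 mm (distance of tape from where it was at the start of the episode above 0.03 m).
It also fails if it takes over 72 s, if anything falls off the work surface, if the arm or the gripper's body presses on something with over 40 N, if the wrist force passes 120 N, or if a joint passes its speed limit or range.

## Working session

There is one attempt and no reset: what is moved stays moved. The work goes in short steps, Python scripts to look and compute and a tool call to move; the robot and the scene stay as the last step left them, time stands still between calls to the robot, and variables do not carry over. Pictures are saved under pics/ and viewed, and the job is handed in when it is done.

Besides the shell and the picture viewer there is one more tool, called by a JSON object that holds its "api" and its "payload". send_rows: Moves the arm, as the interface text tells. Shifts and turns lie within -1 to 1; 1 stands for 2.5 cm of shift or 4 degrees of turn. Its arguments: {"type":"object","properties":{"series":{"type":"array"},"fingers":{"type":"number"},"squeeze":{"type":"number"}},"required":["series"]}

```bash
mkdir -p pics; python3 - <<'E'
from workcell import robot
import cv2, numpy as np
o=robot.get_obs()
for k,v in o.items(): print(k,np.round(v,4))
print(robot.pinch_z)
for n in ("scene","top","wrist"):
    c=robot.camera(n)
    cv2.imwrite(f"pics/a_{n}.png",c["pixels"][:,:,::-1])
    print(n,[(k,np.round(v,4).tolist()) for k,v in c.items() if k!="pixels"])
E
```

```text
t 0.0
q [ 1.1374  0.1245  1.6516  0.      1.3675 -0.0826]
dq [-0.0006 -0.0002 -0.0001  0.0002  0.0017  0.0015]
effort [-1.10000e-03 -4.23618e+01 -3.65447e+01 -2.00000e-04  6.80000e-03
 -0.00000e+00]
position [0.2231 0.6099 0.2301]
tcp_rot [-0.5481 -3.0928  0.0031]
force [-0.2623 -0.0274 -0.1845]
wrist_torque [-0.0265  0.0307  0.003 ]
gripper_width 0.0856
0.0187
scene [('intrinsics', [[391.2899, 0.0, 317.6925], [0.0, 391.2899, 199.001], [0.0, 0.0, 1.0]]), ('R', [[0.8559, 0.5171, -0.0103], [0.3149, -0.5369, -0.7827], [-0.4102, 0.6666, -0.6224]]), ('t', [-0.6022, -0.0645, 1.0356])]
top [('intrinsics', [[450.1222, 0.0, 320.7037], [0.0, 450.1222, 205.8251], [0.0, 0.0, 1.0]]), ('R', [[-0.0282, -0.9994, -0.0191], [-0.9879, 0.0308, -0.1521], [0.1526, 0.0146, -0.9882]]), ('t', [0.1479, 0.6192, 0.8928])]
wrist [('intrinsics', [[334.2277, 0.0, 315.6116], [0.0, 334.2277, 204.0701], [0.0, 0.0, 1.0]]), ('T_tool_cam', [[-0.0003, -0.9586, -0.2848, 0.0724], [1.0, -0.0003, -0.0, 0.0008], [-0.0001, -0.2848, 0.9586, -0.142], [0.0, 0.0, 0.0, 1.0]])]
```

View pics/a_scene.png

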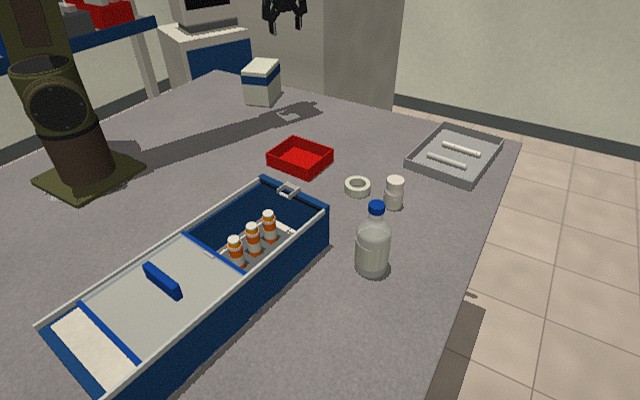

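View pics/a_top.png

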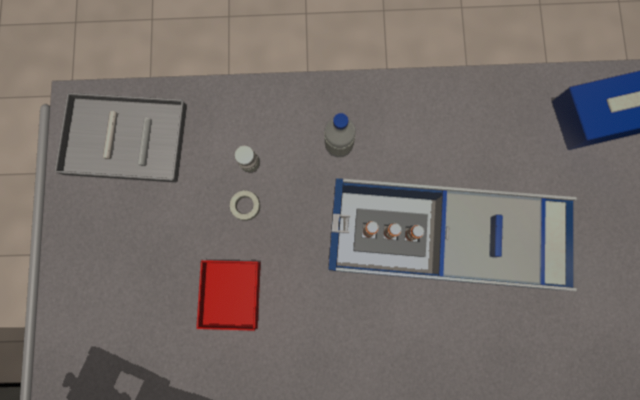

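View pics/a_wrist.png

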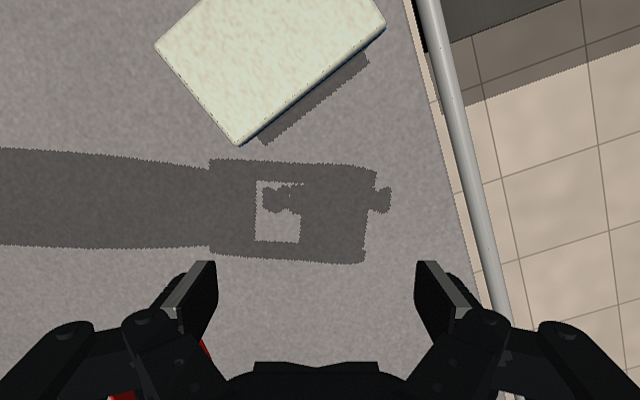

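```bash
python3 - <<'E'
import cv2
a=cv2.imread("pics/a_top.png")
cv2.imwrite("pics/b1.png",cv2.resize(a[165:300,320:590],None,fx=2.95,fy=2.95,interpolation=cv2.INTER_CUBIC))
cv2.imwrite("pics/b2.png",cv2.resize(a[170:290,325:455],None,fx=5,fy=5,interpolation=cv2.INTER_CUBIC))
cv2.imwrite("pics/b3.png",cv2.resize(a[100:340,190:360],None,fx=2.5,fy=2.5,interpolation=cv2.INTER_CUBIC))
E
```

```text
(no output)
```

View pics/b1.png

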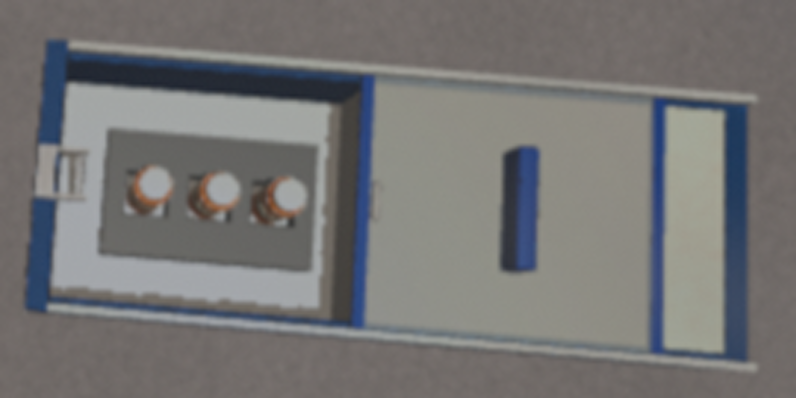

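View pics/b2.png

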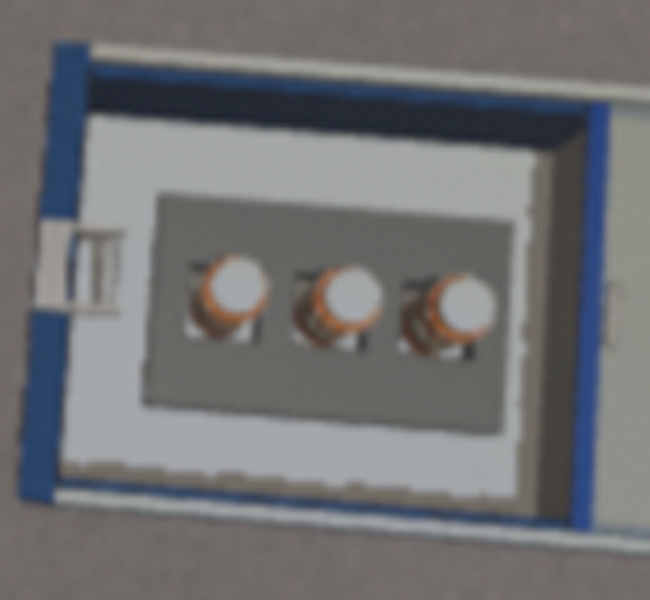

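View pics/b3.png

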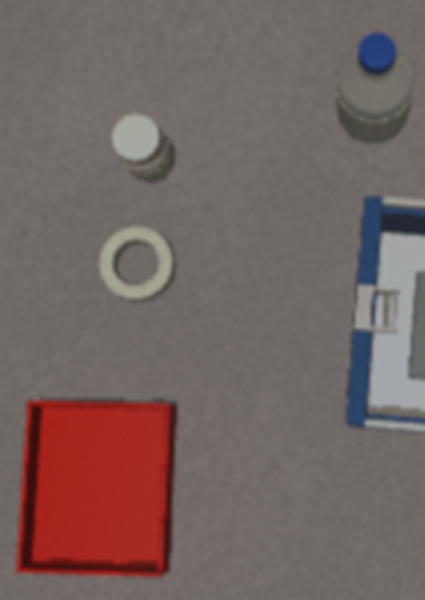

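```bash
cat > h.py <<'E'
from workcell import robot
import cv2, numpy as np
from scipy.spatial.transform import Rotation as Rn
from scipy.optimize import least_squares
def ray(c,u,v,z):
    K=c["intrinsics"];d=np.linalg.inv(K)@[u,v,1.]
    R=np.array(c["R"]);t=np.array(c["t"])
    o=-R.T@t; w=R.T@d; return o+w*(z-o[2])/w[2]
def proj(c,P):
    P=np.atleast_2d(P);q=P@np.array(c["R"]).T+c["t"]; q=q@np.array(c["intrinsics"]).T
    return q[:,:2]/q[:,2:]
def wristcam(c,obs):
    T=np.array(c["T_tool_cam"]);Rt=Rn.from_rotvec(obs["tcp_rot"]).as_matrix()
    Rwc=Rt@T[:3,:3];p=Rt@T[:3,3]+obs["position"]
    c["R"]=Rwc.T;c["t"]=-Rwc.T@p; return c
def shot(n,name=None):
    o=robot.get_obs();c=robot.camera(n)
    if n=="wrist":c=wristcam(c,o)
    if name: cv2.imwrite(f"pics/{name}.png",np.ascontiguousarray(c["pixels"][:,:,::-1]))
    return c
E
python3 - <<'E'
from h import *
c=shot("top")
pts=[((.09,.235,.108),(336,178.6)),((-.09,.235,.108),(328.6,269.4)),((.09,.22,.108),(343,179)),((-.09,.22,.108),(335.4,270.6)),
((-.09,-.235,.095),(573.2,287.7)),((.09,-.235,.095),(573.6,199.9)),((0,.11,.031),(391,232.6))]
M=np.array([p for p,_ in pts]);U=np.array([u for _,u in pts])
def W(x,P): 
    co,s=np.cos(x[2]),np.sin(x[2]);return np.c_[x[0]+co*P[:,0]-s*P[:,1],x[1]+s*P[:,0]+co*P[:,1],P[:,2]]
f=lambda x:(proj(c,W(x,M))-U).ravel()
s=least_squares(f,[.55,-.1,0]);print(s.x,np.round(s.fun,1))
x=s.x
for i,(u,v) in enumerate([(372.8,227),(395.4,228.8),(418.4,231)]):
    p=ray(c,u,v,.096);co,sn=np.cos(x[2]),np.sin(x[2]);d=p[:2]-x[:2]
    print(p,"case",co*d[0]+sn*d[1],-sn*d[0]+co*d[1])
    print(" expected",W(x,np.array([[0,.155-.045*i,.045]])))
p=ray(c,498.3,235.5,.133);d=p[:2]-x[:2];print("handle",p,co*d[0]+sn*d[1],-sn*d[0]+co*d[1])
# tray corners rim z .04 from b3 (x/2.5+190,y/2.5+100)
for u,v in [(28,402),(175,403),(166,575),(18,571)]:
    print("tray",ray(c,u/2.5+190,v/2.5+100,.04))
for n,u,v,z in [("saline",377,52,.16),("pills",136,137,.075),("tape",136,263,.024)]:
    print(n,ray(c,u/2.5+190,v/2.5+100,z))
E
```

```text
[ 0.55320489 -0.12599997 -0.11004248] [-0.4 -0.4 -0.3  0.5  0.1 -0.2  0.8 -0.   0.2  2.5 -0.4 -2.2 -0.  -0.4]
[0.57073228 0.02750429 0.096     ] case 0.0005634501363094117 0.1545006472139091
 expected [[0.57022707 0.0280625  0.045     ]]
[ 0.5658432  -0.01661023  0.096     ] case 0.0005486255330340983 0.11011603301713874
 expected [[ 0.56528515 -0.01666531  0.045     ]]
[ 0.56016017 -0.0613192   0.096     ] case -0.0001900649085199227 0.06505337141244959
 expected [[ 0.56034323 -0.06139313  0.045     ]]
handle [ 0.54388098 -0.20209078  0.133     ] -0.0009111867347211481 -0.07665453086718042
tray [0.51664423 0.38174822 0.04      ]
tray [0.51227591 0.25897278 0.04      ]
tray [0.37370432 0.26736676 0.04      ]
tray [0.3800136  0.38824729 0.04      ]
saline [0.76797478 0.08513354 0.16      ]
pills [0.73138054 0.28441309 0.075     ]
tape [0.63367187 0.29419348 0.024     ]
```

```bash
cat >> h.py <<'E'
def plan(target,yaw_deg=None,n=None,maxmm=24):
    o=robot.get_obs();R=Rn.from_rotvec(o["tcp_rot"]).as_matrix();p=np.array(o["position"])
    a=np.degrees(np.arctan2(R[1,0],R[0,0]))
    print("pos",p.round(4),"yaw",a.round(2),"tilt",np.round(R[2,2],5),"F",np.round(o["force"],1),"w",round(o["gripper_width"],4),"t",o["t"],"q6",round(o["q"][5],2))
    if target is None: return
    if yaw_deg is None: yaw_deg=a
    dy=(yaw_deg-a+180)%360-180
    d=np.array(target)-p
    if n is None: n=max(1,int(np.ceil(max(np.linalg.norm(d)*1000/maxmm,abs(dy)/4))))
    rows=[]
    for i in range(n):
        ai=np.radians(a+dy*i/n);x=np.array([np.cos(ai),np.sin(ai),0]);y=np.array([np.sin(ai),-np.cos(ai),0])
        s=d/n
        rows.append([round(float(s@x)/.025,2),round(float(s@y)/.025,2),round(-float(s[2])/.025,2),round(-dy/n/4,2)])
    for i in range(0,n,5): print(rows[i:i+5])
E
python3 -c "
from h import *
plan((.565,-.017,.15),83.7)"
```

```text
pos [0.2232 0.6101 0.2305] yaw 159.9 tilt -1.0 F [-0.5 -0.   0.3] w 0.0851 t 0.2 q6 -0.08
[[-0.72, -0.63, 0.11, np.float64(0.64)], [-0.74, -0.6, 0.11, np.float64(0.64)], [-0.77, -0.56, 0.11, np.float64(0.64)], [-0.79, -0.53, 0.11, np.float64(0.64)], [-0.81, -0.49, 0.11, np.float64(0.64)]]
[[-0.84, -0.46, 0.11, np.float64(0.64)], [-0.86, -0.42, 0.11, np.float64(0.64)], [-0.87, -0.38, 0.11, np.float64(0.64)], [-0.89, -0.34, 0.11, np.float64(0.64)], [-0.9, -0.3, 0.11, np.float64(0.64)]]
[[-0.92, -0.26, 0.11, np.float64(0.64)], [-0.93, -0.22, 0.11, np.float64(0.64)], [-0.94, -0.18, 0.11, np.float64(0.64)], [-0.94, -0.14, 0.11, np.float64(0.64)], [-0.95, -0.1, 0.11, np.float64(0.64)]]
[[-0.95, -0.05, 0.11, np.float64(0.64)], [-0.95, -0.01, 0.11, np.float64(0.64)], [-0.95, 0.03, 0.11, np.float64(0.64)], [-0.95, 0.07, 0.11, np.float64(0.64)], [-0.95, 0.12, 0.11, np.float64(0.64)]]
[[-0.94, 0.16, 0.11, np.float64(0.64)], [-0.93, 0.2, 0.11, np.float64(0.64)], [-0.92, 0.24, 0.11, np.float64(0.64)], [-0.91, 0.28, 0.11, np.float64(0.64)], [-0.9, 0.32, 0.11, np.float64(0.64)]]
[[-0.88, 0.36, 0.11, np.float64(0.64)], [-0.86, 0.4, 0.11, np.float64(0.64)], [-0.85, 0.44, 0.11, np.float64(0.64)], [-0.83, 0.47, 0.11, np.float64(0.64)], [-0.8, 0.51, 0.11, np.float64(0.64)]]
```

{"api": "send_rows", "payload": {"series": [[[-0.72, -0.63, 0.11, 0.64], [-0.74, -0.6, 0.11, 0.64], [-0.77, -0.56, 0.11, 0.64], [-0.79, -0.53, 0.11, 0.64], [-0.81, -0.49, 0.11, 0.64]]], "fingers": 0, "squeeze": 30}}

```text
t: 0.62
position: [0.2804, 0.5048, 0.2171]
tcp_rot: [-0.892, -3.012, 0.001]
force: [-0.5, 0.3, -0.3]
gripper_width: 0.0259
```

{"api": "send_rows", "payload": {"series": [[[-0.84, -0.46, 0.11, 0.64], [-0.86, -0.42, 0.11, 0.64], [-0.87, -0.38, 0.11, 0.64], [-0.89, -0.34, 0.11, 0.64], [-0.9, -0.3, 0.11, 0.64]]]}}

```text
t: 1.03
position: [0.3372, 0.3999, 0.2035]
tcp_rot: [-1.223, -2.894, 0.0]
force: [1.3, 0.7, -0.1]
gripper_width: 0.0001
```

{"api": "send_rows", "payload": {"series": [[[-0.92, -0.26, 0.11, 0.64], [-0.93, -0.22, 0.11, 0.64], [-0.94, -0.18, 0.11, 0.64], [-0.94, -0.14, 0.11, 0.64], [-0.95, -0.1, 0.11, 0.64]]]}}

```text
t: 1.45
position: [0.3938, 0.2949, 0.1898]
tcp_rot: [-1.538, -2.739, 0.0]
force: [1.0, -0.4, 0.5]
gripper_width: 0.0001
```

{"api": "send_rows", "payload": {"series": [[[-0.95, -0.05, 0.11, 0.64], [-0.95, -0.01, 0.11, 0.64], [-0.95, 0.03, 0.11, 0.64], [-0.95, 0.07, 0.11, 0.64], [-0.95, 0.12, 0.11, 0.64]]]}}

```text
t: 1.87
position: [0.4502, 0.1901, 0.1761]
tcp_rot: [-1.834, -2.551, 0.0]
force: [1.3, 0.8, 0.3]
gripper_width: 0.0001
```

{"api": "send_rows", "payload": {"series": [[[-0.94, 0.16, 0, 0.64], [-0.93, 0.2, 0, 0.64], [-0.92, 0.24, 0, 0.64], [-0.91, 0.28, 0, 0.64], [-0.9, 0.32, 0, 0.64]]]}}

```text
t: 2.28
position: [0.5065, 0.0851, 0.1762]
tcp_rot: [-2.107, -2.33, 0.0]
force: [1.2, 0.2, 0.2]
gripper_width: 0.0003
```

{"api": "send_rows", "payload": {"series": [[[-0.88, 0.36, 0, 0.64], [-0.86, 0.4, 0, 0.64], [-0.85, 0.44, 0, 0.64], [-0.83, 0.47, 0, 0.64], [-0.8, 0.51, 0, 0.64]]]}}

```text
t: 2.7
position: [0.5626, -0.0198, 0.1761]
tcp_rot: [-2.353, -2.081, 0.0]
force: [0.1, 0.8, 0.6]
gripper_width: -0.0002
```

```bash
python3 -c "
from h import *
plan((.570,.028,.11),83.7)
c=shot('wrist','c_w');c=shot('scene','c_s')
cv2.imwrite('pics/c_sc.png',cv2.resize(cv2.imread('pics/c_s.png')[140:300,180:380],None,fx=3.5,fy=3.5))
"
```

```text
pos [ 0.5626 -0.0198  0.1761] yaw 82.96 tilt -1.0 F [0.1 0.8 0.6] w -0.0002 t 2.7 q6 -0.01
[[0.48, 0.01, 0.66, np.float64(-0.05)], [0.48, 0.02, 0.66, np.float64(-0.05)], [0.48, 0.02, 0.66, np.float64(-0.05)], [0.48, 0.02, 0.66, np.float64(-0.05)]]
```

View pics/c_w.png

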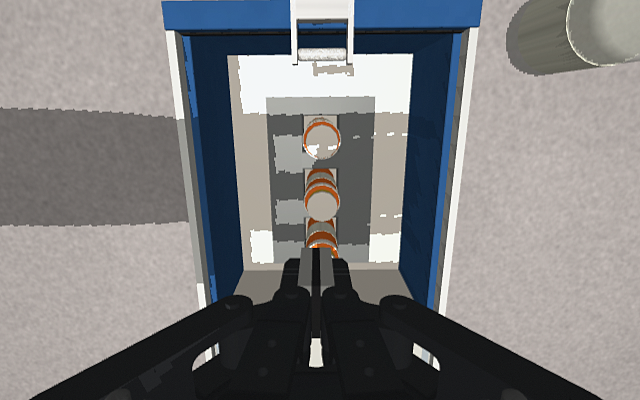

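View pics/c_sc.png

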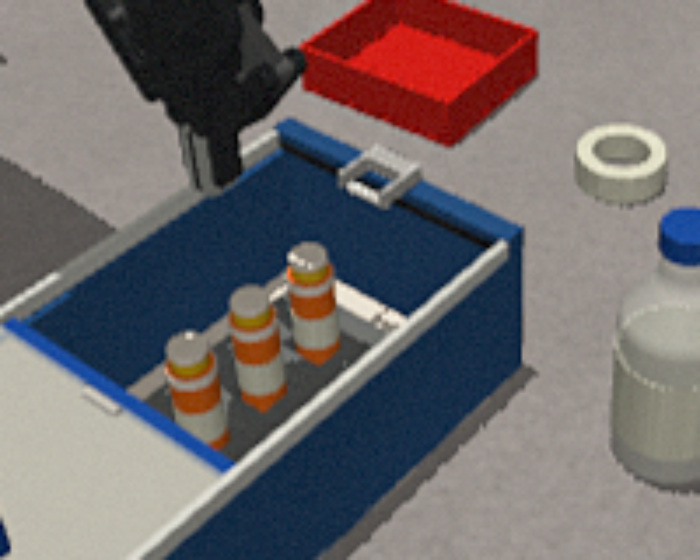

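```bash
python3 -c "
from h import *
c=shot('wrist')
print(ray(c,322,140,.096),ray(c,321.5,203,.096))
"
```

```text
[0.57398142 0.02888732 0.096     ] [ 0.56852287 -0.01383941  0.096     ]
```

{"api": "send_rows", "payload": {"series": [[[0.48, 0.01, 0.66, -0.05], [0.48, 0.02, 0.66, -0.05], [0.48, 0.02, 0.66, -0.05], [0.48, 0.02, 0.66, -0.05], [0, 0, 0, 0]]]}}

```text
t: 3.27
position: [0.5664, 0.0312, 0.1062]
tcp_rot: [-2.329, -2.1, 0.007]
force: [0.2, 0.3, -0.6]
gripper_width: -0.0
```

```bash
python3 -c "
from h import *
plan((.5715,.0282,.099),83.7)
"
```

```text
pos [0.5664 0.0312 0.1062] yaw 84.08 tilt -0.99997 F [ 0.2  0.3 -0.6] w -0.0 t 3.2667 q6 0.06
[[-0.1, 0.22, 0.29, np.float64(0.09)]]
```

{"api": "send_rows", "payload": {"series": [[[-0.1, 0.22, 0.2, 0.09], [0, 0, 0.16, 0], [0, 0, 0.16, 0], [0, 0, 0, 0]]]}}

```text
t: 3.6
position: [0.5747, 0.0252, 0.0973]
tcp_rot: [-2.344, -2.092, 0.0]
force: [0.0, 0.0, 0.4]
gripper_width: 0.0001
```

{"api": "send_rows", "payload": {"series": [[[0, 0, 0.1, 0], [0, 0, 0.1, 0], [0, 0, 0, 0]]]}}

```text
t: 3.85
position: [0.5753, 0.0254, 0.0931]
tcp_rot: [2.343, 2.092, 0.001]
force: [-0.3, -1.3, 2.8]
gripper_width: -0.0001
```

{"api": "send_rows", "payload": {"series": [[[0, 0, 0.1, 0], [0, 0, 0.1, 0], [0, 0, 0, 0]]]}}

```text
t: 4.1
position: [0.5755, 0.0255, 0.088]
tcp_rot: [2.342, 2.092, 0.002]
force: [-0.8, -1.0, 6.7]
gripper_width: -0.0003
```

{"api": "send_rows", "payload": {"series": [[[0, 0, 0.06, 0], [0, 0, 0.06, 0], [0, 0, 0, 0]]]}}

```text
t: 4.35
position: [0.5774, 0.0254, 0.088]
tcp_rot: [2.34, 2.09, 0.006]
force: [-1.3, -0.5, 14.3]
gripper_width: -0.0005
```

{"api": "send_rows", "payload": {"series": [[[0, 0, -0.3, 0], [0, 0, -0.4, 0], [0, 0, 0, 0]]]}}

```text
t: 4.6
position: [0.5755, 0.0258, 0.1033]
tcp_rot: [2.342, 2.092, 0.003]
force: [0.4, 0.4, 0.8]
gripper_width: -0.0002
```

```bash
python3 -c "
from h import *
c=shot('wrist','d_w');c=shot('scene','d_s')
cv2.imwrite('pics/d_sc.png',cv2.resize(cv2.imread('pics/d_s.png')[190:280,210:320],None,fx=6,fy=6))
plan((.566,-.016,.1),83.7)
"
```

```text
pos [0.5746 0.0258 0.1017] yaw 83.55 tilt -1.0 F [ 0.5 -0.2  0.2] w -0.0003 t 4.7 q6 0.06
[[-0.85, -0.08, 0.03, np.float64(-0.02)], [-0.85, -0.08, 0.03, np.float64(-0.02)]]
```

View pics/d_w.png

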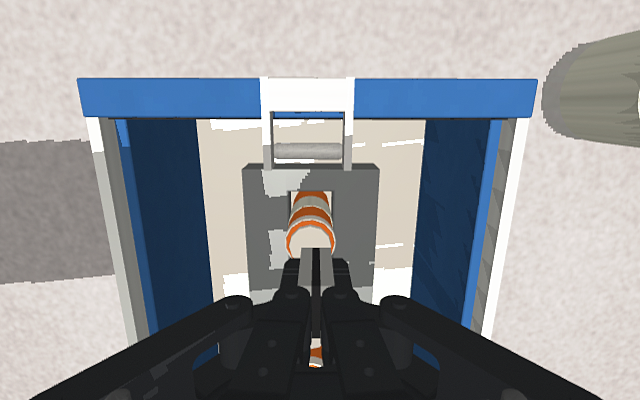

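View pics/d_sc.png

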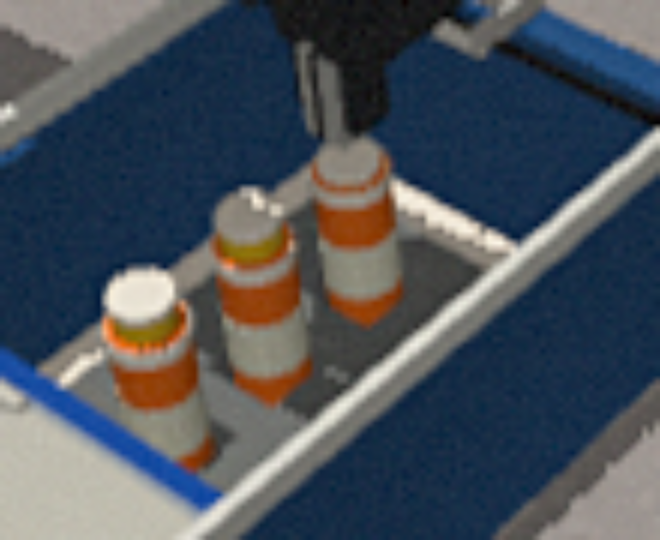

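{"api": "send_rows", "payload": {"series": [[[-0.4, -0.04, -0.1, 0], [-0.85, -0.09, 0, 0], [-0.45, -0.03, 0, 0], [0, 0, 0.1, 0], [0, 0, 0, 0]]]}}

```text
t: 5.12
position: [0.5653, -0.0167, 0.1009]
tcp_rot: [-2.344, -2.09, 0.001]
force: [-0.5, 0.3, -0.6]
gripper_width: -0.0001
```

```bash
python3 -c "
from h import *
plan((.566,-.0165,.096),83.7)
"
```

```text
pos [ 0.5653 -0.0167  0.1009] yaw 83.43 tilt -1.0 F [-0.5  0.3 -0.6] w -0.0001 t 5.1167 q6 -0.01
[[0.01, 0.03, 0.2, np.float64(-0.07)]]
```

{"api": "send_rows", "payload": {"series": [[[0, 0, 0.2, 0], [0, 0, 0.16, 0], [0, 0, 0.16, 0], [0, 0, 0.06, 0], [0, 0, 0, 0]]]}}

```text
t: 5.53
position: [0.5667, -0.0158, 0.088]
tcp_rot: [2.342, 2.093, 0.001]
force: [-0.9, -0.1, 5.7]
gripper_width: 0.0
```

{"api": "send_rows", "payload": {"series": [[[0, 0, 0.06, 0], [0, 0, 0, 0]]]}}

```text
t: 5.7
position: [0.5677, -0.0158, 0.0881]
tcp_rot: [2.341, 2.092, 0.003]
force: [-1.8, 0.1, 9.5]
gripper_width: -0.0
```

{"api": "send_rows", "payload": {"series": [[[0, 0, -0.3, 0], [0, 0, -0.4, 0], [-0.8, -0.03, 0, 0], [-0.98, -0.04, 0, 0], [0, 0, 0, 0]]]}}

```text
t: 6.12
position: [0.5589, -0.0623, 0.1036]
tcp_rot: [2.344, 2.09, -0.001]
force: [-0.9, -0.1, 0.4]
gripper_width: 0.0003
```

```bash
python3 -c "
from h import *
c=shot('wrist','e_w');c=shot('scene','e_s')
cv2.imwrite('pics/e_sc.png',cv2.resize(cv2.imread('pics/e_s.png')[190:280,210:320],None,fx=6,fy=6))
plan((.561,-.061,.1),83.7)
"
```

```text
pos [ 0.559  -0.0603  0.1033] yaw 83.46 tilt -1.0 F [-0.2 -0.6  0.7] w 0.0002 t 6.2167 q6 -0.09
[[-0.02, 0.08, 0.13, np.float64(-0.06)]]
```

View pics/e_w.png

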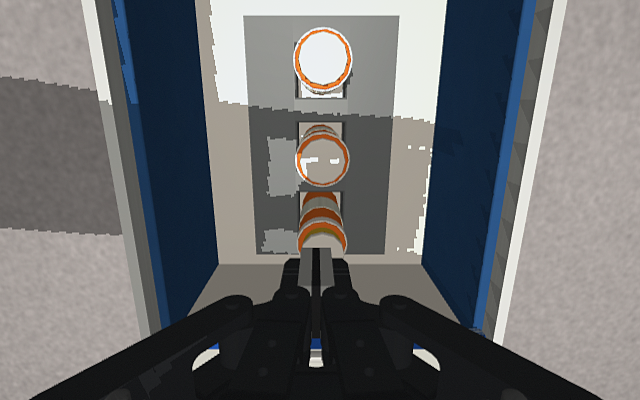

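View pics/e_sc.png

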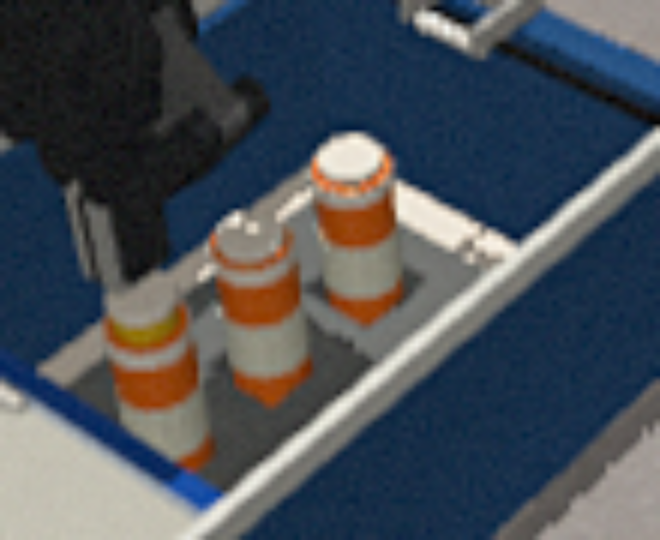

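Two caps (at +y and the middle) stay down, with no yellow showing. I'll test the third.

{"api": "send_rows", "payload": {"series": [[[-0.02, 0.08, 0.26, 0], [0, 0, 0.16, 0], [0, 0, 0.16, 0], [0, 0, 0.06, 0], [0, 0, 0, 0]]]}}

```text
t: 6.63
position: [0.562, -0.0605, 0.088]
tcp_rot: [2.341, 2.093, 0.001]
force: [-0.3, 0.6, 4.4]
gripper_width: -0.0001
```

{"api": "send_rows", "payload": {"series": [[[0, 0, 0.06, 0], [0, 0, 0, 0]]]}}

```text
t: 6.8
position: [0.5628, -0.0606, 0.088]
tcp_rot: [2.34, 2.092, 0.003]
force: [-2.0, 0.4, 9.6]
gripper_width: 0.0001
```

{"api": "send_rows", "payload": {"series": [[[0, 0, -0.3, 0], [0, 0, -0.7, 0], [0, 0, -0.8, 0], [0, 0, -0.8, 0], [0, 0, 0, 0]]], "fingers": 0}}

```text
t: 7.22
position: [0.5635, -0.0608, 0.155]
tcp_rot: [2.338, 2.09, 0.006]
force: [1.2, -0.9, 1.0]
gripper_width: 0.0002
```

```bash
python3 -c "
from h import *
c=shot('wrist','f_w');c=shot('scene','f_s')
cv2.imwrite('pics/f_sc.png',cv2.resize(cv2.imread('pics/f_s.png')[190:280,210:320],None,fx=6,fy=6))
plan((.561,-.061,.1),83.7)
"
```

```text
pos [ 0.5614 -0.0605  0.151 ] yaw 83.57 tilt -1.0 F [ 0.1  0.5 -0. ] w -0.0002 t 7.3167 q6 -0.09
[[-0.01, -0.0, 0.68, np.float64(-0.01)], [-0.01, -0.0, 0.68, np.float64(-0.01)], [-0.01, -0.0, 0.68, np.float64(-0.01)]]
```

View pics/f_w.png

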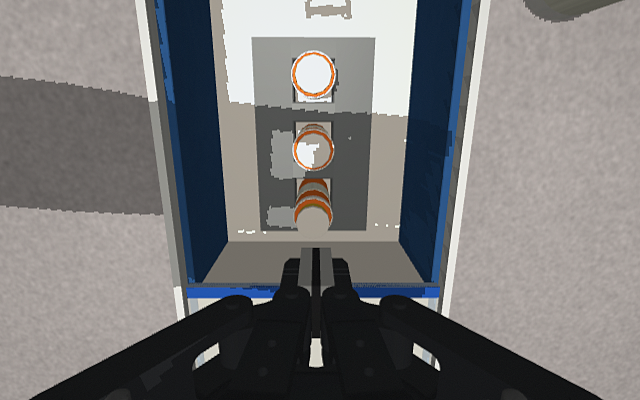

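View pics/f_sc.png

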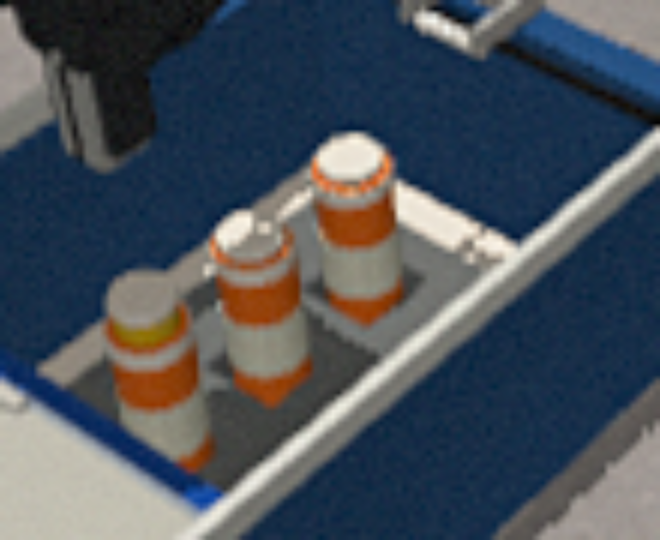

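The third cap has sprung back up (yellow stem visible), so it is the failed one. I'll grip that tube across case x.

{"api": "send_rows", "payload": {"series": [[[0, 0, 0, 0], [0, 0, 0, 0], [0, 0, 0, 0], [0, 0, 0, 0]]], "fingers": 65}}

```text
t: 7.65
position: [0.5605, -0.0607, 0.1495]
tcp_rot: [-2.342, -2.092, 0.002]
force: [-0.6, 0.4, 0.1]
gripper_width: 0.0483
```

{"api": "send_rows", "payload": {"series": [[[0, -0.03, 0.82, 0], [0, 0, 0.82, 0], [0, 0, 0.82, 0], [0, 0, 0.82, 0], [0, 0, 0.8, 0]]]}}

```text
t: 8.07
position: [0.5601, -0.0607, 0.0474]
tcp_rot: [-2.343, -2.092, 0.001]
force: [0.8, -0.1, -0.2]
gripper_width: 0.0554
```

{"api": "send_rows", "payload": {"series": [[[0, 0, 0, 0], [0, 0, 0, 0], [0, 0, 0, 0], [0, 0, 0, 0], [0, 0, 0, 0]]], "fingers": 0, "squeeze": 25}}

```text
t: 8.48
position: [0.5615, -0.0609, 0.0504]
tcp_rot: [2.341, 2.091, 0.002]
force: [0.1, 0.2, -0.0]
gripper_width: 0.0256
```

{"api": "send_rows", "payload": {"series": [[[0, 0, -0.5, 0], [0, 0, -0.9, 0], [0, 0, -1, 0], [0, 0, -1, 0], [0, 0, -1, 0]]]}}

```text
t: 8.9
position: [0.5605, -0.0607, 0.1617]
tcp_rot: [2.342, 2.092, 0.001]
force: [-0.1, 1.0, -0.9]
gripper_width: 0.0252
```

{"api": "send_rows", "payload": {"series": [[[0, 0, -1, 0], [0, 0, -0.8, 0], [0, 0, 0, 0]]]}}

```text
t: 9.15
position: [0.5634, -0.0613, 0.2116]
tcp_rot: [2.336, 2.087, 0.011]
force: [0.0, 0.3, -0.1]
gripper_width: 0.025
```

```bash
python3 -c "
from h import *
c=shot('scene','g_s')
plan((.446,.324,.2),83.7)
"
```

```text
pos [ 0.5623 -0.0611  0.2086] yaw 83.54 tilt -0.99997 F [-0.3  0.4 -1.5] w 0.0255 t 9.2 q6 -0.09
[[0.87, -0.37, 0.02, np.float64(-0.0)], [0.87, -0.37, 0.02, np.float64(-0.0)], [0.87, -0.37, 0.02, np.float64(-0.0)], [0.87, -0.37, 0.02, np.float64(-0.0)], [0.87, -0.37, 0.02, np.float64(-0.0)]]
[[0.87, -0.37, 0.02, np.float64(-0.0)], [0.87, -0.37, 0.02, np.float64(-0.0)], [0.87, -0.37, 0.02, np.float64(-0.0)], [0.87, -0.37, 0.02, np.float64(-0.0)], [0.87, -0.37, 0.02, np.float64(-0.0)]]
[[0.87, -0.37, 0.02, np.float64(-0.0)], [0.87, -0.37, 0.02, np.float64(-0.0)], [0.87, -0.37, 0.02, np.float64(-0.0)], [0.87, -0.37, 0.02, np.float64(-0.0)], [0.87, -0.37, 0.02, np.float64(-0.0)]]
[[0.87, -0.37, 0.02, np.float64(-0.0)], [0.87, -0.37, 0.02, np.float64(-0.0)]]
```

View pics/g_s.png

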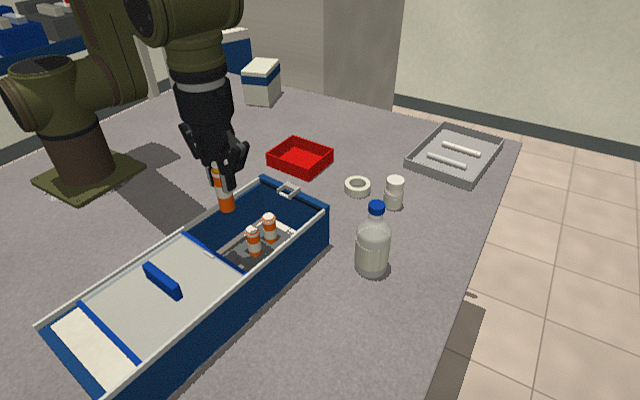

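The tube is held upright, around (225,190). The other two are still standing in the rack. Next I'll carry it to the tray.

{"api": "send_rows", "payload": {"series": [[[0.6, -0.25, 0, 0], [0.87, -0.37, 0, 0], [0.87, -0.37, 0, 0], [0.87, -0.37, 0, 0], [0.87, -0.37, 0, 0]]]}}

```text
t: 9.62
position: [0.5275, 0.0464, 0.2024]
tcp_rot: [-2.342, -2.091, 0.003]
force: [-0.3, -0.2, -0.8]
gripper_width: 0.0255
```

{"api": "send_rows", "payload": {"series": [[[0.87, -0.37, 0, 0], [0.87, -0.37, 0, 0], [0.87, -0.37, 0, 0], [0.87, -0.37, 0, 0], [0.87, -0.37, 0, 0]]]}}

```text
t: 10.03
position: [0.4938, 0.1596, 0.2024]
tcp_rot: [-2.342, -2.092, 0.003]
force: [0.4, 0.3, -0.5]
gripper_width: 0.0253
```

{"api": "send_rows", "payload": {"series": [[[0.87, -0.37, 0.02, 0], [0.87, -0.37, 0.02, 0], [0.87, -0.37, 0.02, 0], [0.87, -0.37, 0.02, 0], [0.87, -0.37, 0.02, 0]]]}}

```text
t: 10.45
position: [0.4601, 0.2727, 0.1999]
tcp_rot: [-2.343, -2.092, 0.004]
force: [-0.3, -0.2, -1.2]
gripper_width: 0.0249
```

{"api": "send_rows", "payload": {"series": [[[0.87, -0.37, 0, 0], [0.87, -0.37, 0, 0], [0.2, -0.1, 0, 0], [0, 0, 0, 0], [0, 0, 0, 0]]]}}

```text
t: 10.87
position: [0.4456, 0.322, 0.2004]
tcp_rot: [2.342, 2.093, -0.003]
force: [0.6, -0.8, -1.2]
gripper_width: 0.0255
```

```bash
python3 -c "
from h import *
plan((.446,.324,.055),83.7)
c=shot('scene','i_s');c=shot('top','i_t')
"
```

```text
pos [0.4456 0.322  0.2004] yaw 83.58 tilt -1.0 F [ 0.6 -0.8 -1.2] w 0.0255 t 10.8667 q6 0.64
[[0.01, 0.0, 0.83, np.float64(-0.0)], [0.01, 0.0, 0.83, np.float64(-0.0)], [0.01, 0.0, 0.83, np.float64(-0.0)], [0.01, 0.0, 0.83, np.float64(-0.0)], [0.01, 0.0, 0.83, np.float64(-0.0)]]
[[0.01, 0.0, 0.83, np.float64(-0.0)], [0.01, 0.0, 0.83, np.float64(-0.0)]]
```

View pics/i_s.png

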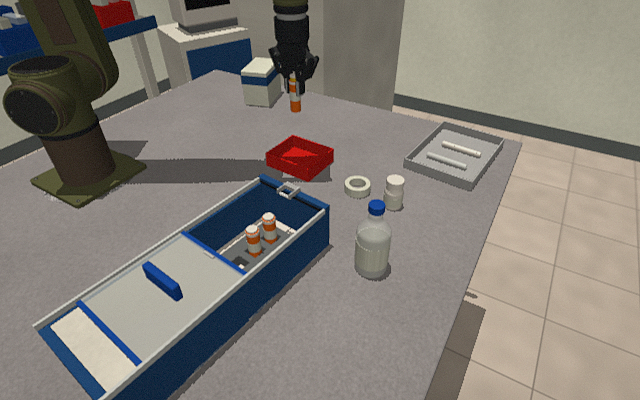

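{"api": "send_rows", "payload": {"series": [[[0.02, 0, 0.6, 0], [0.02, 0, 0.8, 0], [0.02, 0, 0.8, 0], [0.02, 0, 0.8, 0], [0, 0, 0.8, 0]]]}}

```text
t: 11.38
position: [0.4468, 0.3235, 0.1056]
tcp_rot: [2.345, 2.091, 0.001]
force: [1.1, 0.3, -1.1]
gripper_width: 0.0254
```

{"api": "send_rows", "payload": {"series": [[[0, 0, 0.8, 0], [0, 0, 0.8, 0], [0, 0, 0.4, 0], [0, 0, 0, 0], [0, 0, 0, 0]]]}}

```text
t: 11.8
position: [0.4465, 0.3239, 0.0563]
tcp_rot: [-2.344, -2.092, 0.001]
force: [1.5, -0.8, 0.1]
gripper_width: 0.0255
```

{"api": "send_rows", "payload": {"series": [[[0, 0, 0.1, 0], [0, 0, 0.08, 0], [0, 0, 0, 0], [0, 0, 0, 0]]]}}

```text
t: 12.13
position: [0.4467, 0.3248, 0.0526]
tcp_rot: [2.343, 2.093, 0.002]
force: [-0.2, 0.3, -0.4]
gripper_width: 0.0251
```

{"api": "send_rows", "payload": {"series": [[[0, 0, 0.06, 0], [0, 0, 0.06, 0], [0, 0, 0, 0]]]}}

```text
t: 12.38
position: [0.4461, 0.3245, 0.0486]
tcp_rot: [-2.343, -2.093, 0.001]
force: [0.4, -0.3, -1.1]
gripper_width: 0.0249
```

{"api": "send_rows", "payload": {"series": [[[0, 0, 0.04, 0], [0, 0, 0.04, 0], [0, 0, 0, 0], [0, 0, 0, 0]]]}}

```text
t: 12.72
position: [0.4463, 0.3245, 0.0468]
tcp_rot: [2.343, 2.093, -0.0]
force: [-0.1, -0.5, -0.7]
gripper_width: 0.0252
```

```bash
python3 -c "
from h import *
c=shot('scene','j_s')
cv2.imwrite('pics/j_sc.png',cv2.resize(cv2.imread('pics/j_s.png')[80:190,240:360],None,fx=5,fy=5))
"
```

```text
(no output)
```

View pics/j_sc.png

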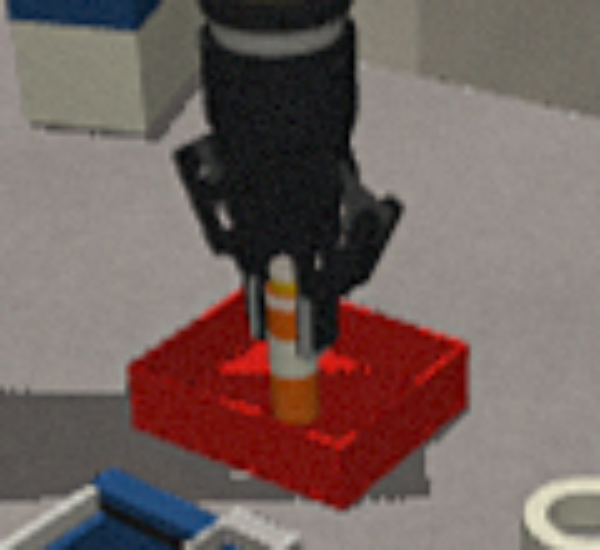

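{"api": "send_rows", "payload": {"series": [[[0, 0, 0.04, 0], [0, 0, 0.04, 0], [0, 0, 0, 0], [0, 0, 0, 0]]]}}

```text
t: 13.1
position: [0.4465, 0.3248, 0.0466]
tcp_rot: [-2.343, -2.093, 0.001]
force: [-3.9, -1.8, 9.5]
gripper_width: 0.0255
```

{"api": "send_rows", "payload": {"series": [[[0, 0, -0.06, 0], [0, 0, 0, 0]]]}}

```text
t: 13.27
position: [0.4466, 0.3248, 0.0467]
tcp_rot: [2.343, 2.093, 0.002]
force: [-0.2, -0.4, -1.4]
gripper_width: 0.0254
```

{"api": "send_rows", "payload": {"series": [[[0, 0, 0, 0], [0, 0, 0, 0], [0, 0, 0, 0], [0, 0, 0, 0], [0, 0, 0, 0]]], "fingers": 65}}

```text
t: 13.68
position: [0.4463, 0.3245, 0.0462]
tcp_rot: [-2.343, -2.093, 0.0]
force: [0.4, -0.6, -0.1]
gripper_width: 0.0556
```

{"api": "send_rows", "payload": {"series": [[[0, 0, -0.5, 0], [0, 0, -0.9, 0], [0, 0, -1, 0], [0, 0, -1, 0], [0, 0, -1, 0]]]}}

```text
t: 14.1
position: [0.4463, 0.3245, 0.1584]
tcp_rot: [2.343, 2.093, 0.001]
force: [0.3, 0.1, -0.1]
gripper_width: 0.0554
```

```bash
python3 -c "
from h import *
c=shot('scene','k_s')
cv2.imwrite('pics/k_sc.png',cv2.resize(cv2.imread('pics/k_s.png')[80:190,240:360],None,fx=5,fy=5))
plan(None)
"
```

```text
pos [0.4492 0.3263 0.1648] yaw 83.55 tilt -0.99995 F [1.9 1.4 3.6] w 0.0553 t 14.15 q6 0.64
```

View pics/k_sc.png

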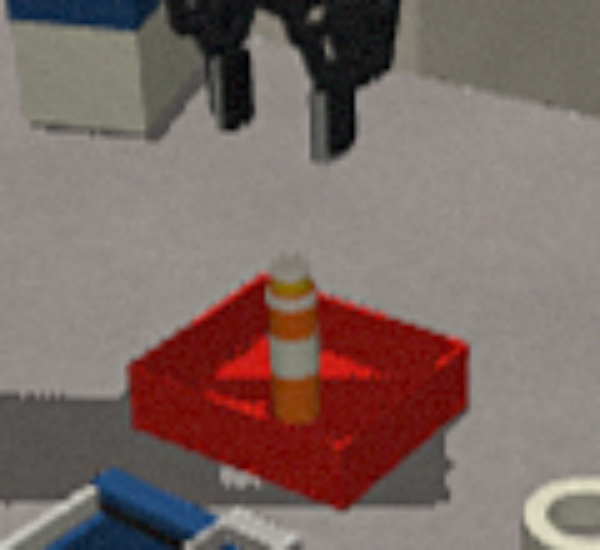

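The tube stands in the tray with its cap up. Next is the hatch: I'll shut the fingers and go to the −y side of the handle.

{"api": "send_rows", "payload": {"series": [[[0, 0, -0.4, 0], [0, 0, 0, 0], [0, 0, 0, 0]]], "fingers": 0}}

```text
t: 14.4
position: [0.4463, 0.3245, 0.1666]
tcp_rot: [2.343, 2.093, 0.001]
force: [-0.3, 0.3, -0.4]
gripper_width: 0.0199
```

```bash
python3 -c "
from h import *
plan((.5406,-.2403,.175),83.7)
"
```

```text
pos [0.4463 0.3245 0.1666] yaw 83.54 tilt -1.0 F [-0.3  0.3 -0.4] w 0.0199 t 14.4 q6 0.64
[[-0.92, 0.26, -0.01, np.float64(-0.0)], [-0.92, 0.26, -0.01, np.float64(-0.0)], [-0.92, 0.26, -0.01, np.float64(-0.0)], [-0.92, 0.26, -0.01, np.float64(-0.0)], [-0.92, 0.26, -0.01, np.float64(-0.0)]]
[[-0.92, 0.26, -0.01, np.float64(-0.0)], [-0.92, 0.26, -0.01, np.float64(-0.0)], [-0.92, 0.26, -0.01, np.float64(-0.0)], [-0.92, 0.26, -0.01, np.float64(-0.0)], [-0.92, 0.26, -0.01, np.float64(-0.0)]]
[[-0.92, 0.26, -0.01, np.float64(-0.0)], [-0.92, 0.26, -0.01, np.float64(-0.0)], [-0.92, 0.26, -0.01, np.float64(-0.0)], [-0.92, 0.26, -0.01, np.float64(-0.0)], [-0.92, 0.26, -0.01, np.float64(-0.0)]]
[[-0.92, 0.26, -0.01, np.float64(-0.0)], [-0.92, 0.26, -0.01, np.float64(-0.0)], [-0.92, 0.26, -0.01, np.float64(-0.0)], [-0.92, 0.26, -0.01, np.float64(-0.0)], [-0.92, 0.26, -0.01, np.float64(-0.0)]]
[[-0.92, 0.26, -0.01, np.float64(-0.0)], [-0.92, 0.26, -0.01, np.float64(-0.0)], [-0.92, 0.26, -0.01, np.float64(-0.0)], [-0.92, 0.26, -0.01, np.float64(-0.0)]]
```

{"api": "send_rows", "payload": {"series": [[[-0.92, 0.26, -0.1, 0], [-0.92, 0.26, -0.1, 0], [-0.92, 0.26, -0.1, 0], [-0.92, 0.26, 0, 0], [-0.92, 0.26, 0, 0]]]}}

```text
t: 14.82
position: [0.4648, 0.2053, 0.1721]
tcp_rot: [-2.342, -2.092, 0.004]
force: [1.2, 0.2, 0.0]
gripper_width: 0.0002
```

{"api": "send_rows", "payload": {"series": [[[-0.92, 0.26, 0, 0], [-0.92, 0.26, 0, 0], [-0.92, 0.26, 0, 0], [-0.92, 0.26, 0, 0], [-0.92, 0.26, 0, 0]]]}}

```text
t: 15.23
position: [0.4839, 0.0875, 0.1719]
tcp_rot: [-2.341, -2.091, 0.004]
force: [1.1, 0.9, 0.8]
gripper_width: 0.0001
```

{"api": "send_rows", "payload": {"series": [[[-0.92, 0.26, 0, 0], [-0.92, 0.26, 0, 0], [-0.92, 0.26, 0, 0], [-0.92, 0.26, 0, 0], [-0.92, 0.26, 0, 0]]]}}

```text
t: 15.65
position: [0.5033, -0.0303, 0.1719]
tcp_rot: [-2.341, -2.091, 0.003]
force: [0.5, 0.4, 0.7]
gripper_width: 0.0002
```

{"api": "send_rows", "payload": {"series": [[[-0.92, 0.26, 0, 0], [-0.92, 0.26, 0, 0], [-0.92, 0.26, 0, 0], [-0.92, 0.26, 0, 0], [-0.92, 0.26, 0, 0]]]}}

```text
t: 16.07
position: [0.5227, -0.148, 0.1718]
tcp_rot: [-2.341, -2.09, 0.002]
force: [0.5, -0.1, 0.2]
gripper_width: 0.0
```

{"api": "send_rows", "payload": {"series": [[[-0.92, 0.26, 0, 0], [-0.92, 0.26, 0, 0], [-0.92, 0.26, 0, 0], [-0.92, 0.26, 0, 0], [0, 0, 0, 0]]]}}

```text
t: 16.48
position: [0.5386, -0.2445, 0.1719]
tcp_rot: [-2.345, -2.088, 0.003]
force: [-0.6, 0.3, 0.3]
gripper_width: 0.0001
```

```bash
python3 -c "
from h import *
c=shot('wrist','l_w')
plan((.5406,-.2403,.109),83.7)
"
```

```text
pos [ 0.5384 -0.2427  0.1718] yaw 83.39 tilt -0.99999 F [-1.3  0.4 -0.1] w -0.0002 t 16.5333 q6 -0.4
[[0.04, 0.03, 0.84, np.float64(-0.03)], [0.04, 0.03, 0.84, np.float64(-0.03)], [0.04, 0.03, 0.84, np.float64(-0.03)]]
```

View pics/l_w.png

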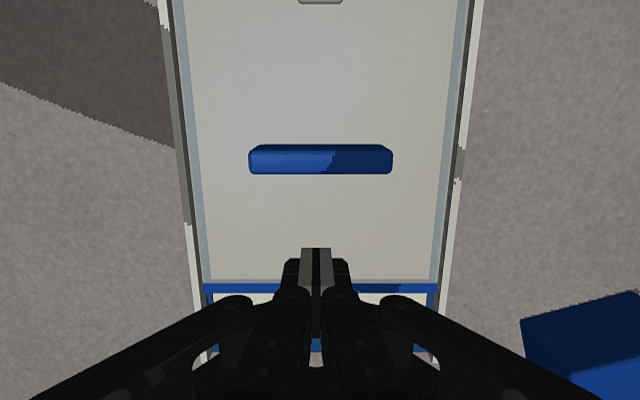

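{"api": "send_rows", "payload": {"series": [[[0, 0.05, 0.8, -0.03], [0, 0.04, 0.8, -0.03], [0, 0, 0.6, 0], [0, 0, 0.28, 0], [0, 0, 0, 0]]]}}

```text
t: 16.95
position: [0.5395, -0.2399, 0.1085]
tcp_rot: [-2.334, -2.094, 0.003]
force: [0.3, 0.3, -0.0]
gripper_width: -0.0001
```

```bash
python3 -c "
from h import *
plan((.5406,-.2403,.109),83.7)
x=np.array([.5532,-.126]);o=robot.get_obs();d=o['position'][:2]-x;c,s=np.cos(-.11),np.sin(-.11);print(c*d[0]+s*d[1],-s*d[0]+c*d[1])
"
```

```text
pos [ 0.5395 -0.2399  0.1085] yaw 83.82 tilt -0.99998 F [ 0.3  0.3 -0. ] w -0.0001 t 16.95 q6 -0.4
[[-0.01, 0.05, -0.02, np.float64(0.03)]]
-0.0011203339191190945 -0.11472291686039846
```

{"api": "send_rows", "payload": {"series": [[[0.3, 0.02, 0, 0.03], [0.2, 0, 0, 0], [0.15, 0, 0, 0], [0.1, 0, 0, 0], [0.1, 0, 0, 0]]]}}

```text
t: 17.37
position: [0.5449, -0.2205, 0.1129]
tcp_rot: [2.339, 2.095, 0.001]
force: [0.1, -3.1, 0.7]
gripper_width: -0.0003
```

{"api": "send_rows", "payload": {"series": [[[0.1, 0, 0, 0], [0.1, 0, 0, 0], [0.1, 0, 0, 0], [0.1, 0, 0, 0], [0.1, 0, 0, 0]]]}}

```text
t: 17.78
position: [0.5459, -0.2083, 0.1121]
tcp_rot: [2.341, 2.094, 0.0]
force: [0.3, -2.0, 1.4]
gripper_width: 0.0
```

{"api": "send_rows", "payload": {"series": [[[0.2, 0, 0, 0], [0.3, 0, 0, 0], [0.4, 0, 0, 0], [0.4, 0, 0, 0], [0.4, 0, 0, 0]]]}}

```text
t: 18.2
position: [0.5508, -0.1651, 0.1121]
tcp_rot: [2.34, 2.095, 0.001]
force: [2.2, -4.6, 1.3]
gripper_width: 0.0001
```

{"api": "send_rows", "payload": {"series": [[[0.4, 0, 0, 0], [0.4, 0, 0, 0], [0.4, 0, 0, 0], [0.4, 0, 0, 0], [0.4, 0, 0, 0]]]}}

```text
t: 18.62
position: [0.556, -0.1152, 0.1118]
tcp_rot: [2.341, 2.095, -0.0]
force: [1.8, -3.5, 1.5]
gripper_width: -0.0002
```

```bash
cat >> h.py <<'E'
def cs():
    x=np.array([.5532,-.126]);o=robot.get_obs();d=o['position'][:2]-x;c,s=np.cos(-.11),np.sin(-.11);y=-s*d[0]+c*d[1];print("case",c*d[0]+s*d[1],y,"hatch est",.102-y,"z",o['position'][2],o['t'],np.round(o['force'],1))
E
python3 -c "
from h import *
cs();plan(None)"
```

```text
case 0.0015660676202520329 0.010994729625498162 hatch est 0.09100527037450183 z 0.11183540277774368 18.6167 [ 1.8 -3.5  1.5]
pos [ 0.556  -0.1152  0.1118] yaw 83.67 tilt -1.0 F [ 1.8 -3.5  1.5] w -0.0002 t 18.6167 q6 -0.19
```

{"api": "send_rows", "payload": {"series": [[[0.4, 0, 0, 0], [0.4, 0, 0, 0], [0.4, 0, 0, 0], [0.4, 0, 0, 0], [0.4, 0, 0, 0]]]}}

```text
t: 19.03
position: [0.5614, -0.0657, 0.1118]
tcp_rot: [-2.341, -2.095, 0.0]
force: [2.5, -4.2, 0.9]
gripper_width: 0.0
```

{"api": "send_rows", "payload": {"series": [[[0.3, 0, 0, 0], [0.2, 0, 0, 0], [0.1, 0, 0, 0], [0.1, 0, 0, 0], [0, 0, 0, 0]]]}}

```text
t: 19.45
position: [0.5627, -0.0485, 0.1113]
tcp_rot: [-2.339, -2.094, 0.001]
force: [-0.7, -0.2, -0.4]
gripper_width: -0.0002
```

```bash
python3 -c "
from h import *
cs();plan(None);c=shot('wrist','m_w')
cs()"
```

```text
case 0.0009511188032758095 0.07811017850468785 hatch est 0.023889821495312144 z 0.11127552093478531 19.45 [-0.7 -0.2 -0.4]
pos [ 0.5627 -0.0485  0.1113] yaw 83.67 tilt -1.0 F [-0.7 -0.2 -0.4] w -0.0002 t 19.45 q6 -0.07
case 0.0009673108975333002 0.07792220071186232 hatch est 0.024077799288137677 z 0.11123982193724208 19.5 [-0.1  0.  -1.5]
```

View pics/m_w.png

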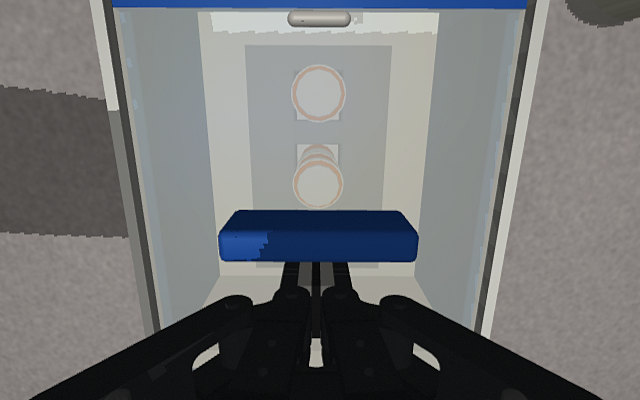

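{"api": "send_rows", "payload": {"series": [[[0.1, 0, 0, 0], [0.15, 0, 0, 0], [0.15, 0, 0, 0], [0.1, 0, 0, 0], [0.06, 0, 0, 0]]]}}

```text
t: 19.92
position: [0.5645, -0.0349, 0.1114]
tcp_rot: [-2.34, -2.095, 0.001]
force: [-0.8, -2.2, -0.4]
gripper_width: -0.0001
```

{"api": "send_rows", "payload": {"series": [[[0.06, 0, 0, 0], [0.06, 0, 0, 0], [0, 0, 0, 0]]]}}

```text
t: 20.17
position: [0.5653, -0.0319, 0.1119]
tcp_rot: [-2.341, -2.095, -0.001]
force: [-1.4, 0.2, -0.8]
gripper_width: 0.0001
```

```bash
python3 -c "
from h import *
cs()"
```

```text
case 0.001744879041856594 0.0948369534289767 hatch est 0.0071630465710232905 z 0.11188813557841913 20.1667 [-1.4  0.2 -0.8]
```

Now small 1 mm steps into the catch, watching the force.

{"api": "send_rows", "payload": {"series": [[[0.04, 0, 0, 0], [0.04, 0, 0, 0], [0, 0, 0, 0]]]}}

```text
t: 20.42
position: [0.5656, -0.0302, 0.112]
tcp_rot: [2.341, 2.095, 0.001]
force: [-0.0, -1.6, 0.4]
gripper_width: 0.0001
```

{"api": "send_rows", "payload": {"series": [[[0.04, 0, 0, 0], [0.04, 0, 0, 0], [0, 0, 0, 0]]]}}

```text
t: 20.67
position: [0.5656, -0.0298, 0.112]
tcp_rot: [2.339, 2.094, -0.004]
force: [-0.5, -7.1, -0.1]
gripper_width: 0.0003
```

```bash
python3 -c "
from h import *
cs()"
```

```text
case 0.0018162621135929015 0.09695783147636637 hatch est 0.005042168523633622 z 0.11199588791850516 20.6667 [-0.5 -7.1 -0.1]
```

{"api": "send_rows", "payload": {"series": [[[0.04, 0, 0, 0], [0.04, 0, 0, 0], [0, 0, 0, 0]]]}}

```text
t: 20.92
position: [0.5657, -0.0292, 0.112]
tcp_rot: [2.337, 2.093, -0.007]
force: [-1.3, -12.5, -0.1]
gripper_width: 0.0
```

{"api": "send_rows", "payload": {"series": [[[0.04, 0, 0, 0], [0.04, 0, 0, 0], [0, 0, 0, 0]]]}}

```text
t: 21.17
position: [0.5661, -0.0257, 0.112]
tcp_rot: [2.34, 2.094, -0.002]
force: [-0.8, -5.1, -0.3]
gripper_width: -0.0
```

```bash
python3 -c "
from h import *
cs()"
```

```text
case 0.0018156439299094104 0.10113040684209165 hatch est 0.000869593157908341 z 0.1119554279522428 21.1667 [-0.8 -5.1 -0.3]
```

{"api": "send_rows", "payload": {"series": [[[0.04, 0, 0, 0], [0.04, 0, 0, 0], [0, 0, 0, 0]]]}}

```text
t: 21.42
position: [0.5663, -0.024, 0.112]
tcp_rot: [2.339, 2.094, -0.004]
force: [-1.9, -9.4, -0.4]
gripper_width: -0.0001
```

{"api": "send_rows", "payload": {"series": [[[0.04, 0, 0, 0], [0.04, 0, 0, 0], [0, 0, 0, 0]]]}}

```text
t: 21.67
position: [0.5663, -0.0239, 0.112]
tcp_rot: [2.336, 2.093, -0.009]
force: [-1.7, -14.4, -0.2]
gripper_width: 0.0003
```

```bash
python3 -c "
from h import *
cs()"
```

```text
case 0.0018161777222469502 0.10287539168047038 hatch est -0.0008753916804703915 z 0.11199844658436842 21.6667 [ -1.7 -14.4  -0.2]
```

{"api": "send_rows", "payload": {"series": [[[0.04, 0, 0, 0], [0.04, 0, 0, 0], [0, 0, 0, 0]]]}}

```text
t: 21.92
position: [0.5663, -0.0239, 0.1121]
tcp_rot: [2.334, 2.091, -0.014]
force: [-4.1, -21.4, -1.2]
gripper_width: -0.0
```

{"api": "send_rows", "payload": {"series": [[[0.04, 0, 0, 0], [0.04, 0, 0, 0], [0, 0, 0, 0]]]}}

```text
t: 22.17
position: [0.5664, -0.0239, 0.1121]
tcp_rot: [2.332, 2.09, -0.018]
force: [-4.1, -29.0, 0.3]
gripper_width: 0.0001
```

Hard stop confirmed: 29 N with no movement. Next I'll back off, lift clear and check.

{"api": "send_rows", "payload": {"series": [[[-0.2, 0, 0, 0], [-0.3, 0, 0, 0], [-0.3, 0, 0, 0], [0, 0, -0.5, 0], [0, 0, -0.8, 0]]]}}

```text
t: 22.58
position: [0.5631, -0.0359, 0.1428]
tcp_rot: [-2.338, -2.092, 0.004]
force: [-0.1, -0.0, 0.6]
gripper_width: 0.0
```

{"api": "send_rows", "payload": {"series": [[[0, 0, -1, 0], [0, 0, -1, 0], [-0.8, 0, -1, 0], [-1, 0, -0.5, 0], [-1, 0, 0, 0]]]}}

```text
t: 23.0
position: [0.5595, -0.1061, 0.2383]
tcp_rot: [2.333, 2.093, 0.009]
force: [1.2, -1.8, 0.0]
gripper_width: 0.0004
```

{"api": "send_rows", "payload": {"series": [[[-1, 0, 0, 0], [-1, 0, 0, 0], [-1, 0, 0, 0], [-1, 0, 0, 0], [-1, 0, 0, 0]]]}}

```text
t: 23.42
position: [0.5435, -0.2306, 0.2333]
tcp_rot: [2.339, 2.095, 0.002]
force: [0.2, -0.6, -1.3]
gripper_width: -0.0001
```

{"api": "send_rows", "payload": {"series": [[[-1, 0, 0, 0], [-1, 0, 0, 0], [-0.5, 0, 0, 0], [0, 0, 0, 0], [0, 0, 0, 0]]]}}

```text
t: 23.83
position: [0.5366, -0.2918, 0.2323]
tcp_rot: [-2.341, -2.094, -0.002]
force: [-0.1, 0.3, -0.6]
gripper_width: -0.0001
```

```bash
python3 -c "
from h import *
plan(None)
shot('scene','z_s');shot('top','z_t')
a=cv2.imread('pics/z_t.png');cv2.imwrite('pics/z_tc.png',cv2.resize(a[165:300,320:450],None,fx=4.4,fy=4.4,interpolation=cv2.INTER_CUBIC))
a=cv2.imread('pics/z_s.png');cv2.imwrite('pics/z_sc.png',cv2.resize(a[120:280,190:400],None,fx=3.7,fy=3.7,interpolation=cv2.INTER_CUBIC))
"
```

```text
pos [ 0.5366 -0.2918  0.2323] yaw 83.63 tilt -1.0 F [-0.1  0.3 -0.6] w -0.0001 t 23.8333 q6 -0.48
```

View pics/z_s.png

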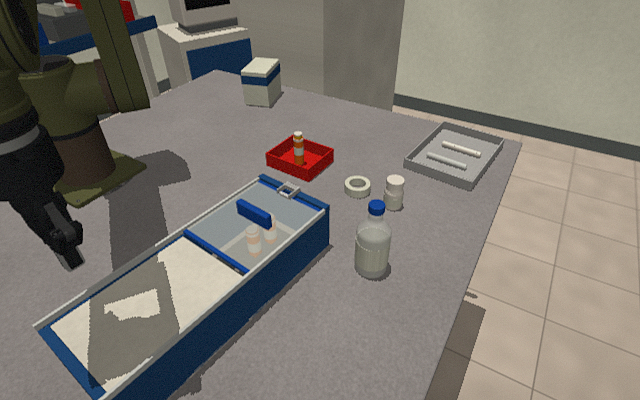

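View pics/z_tc.png

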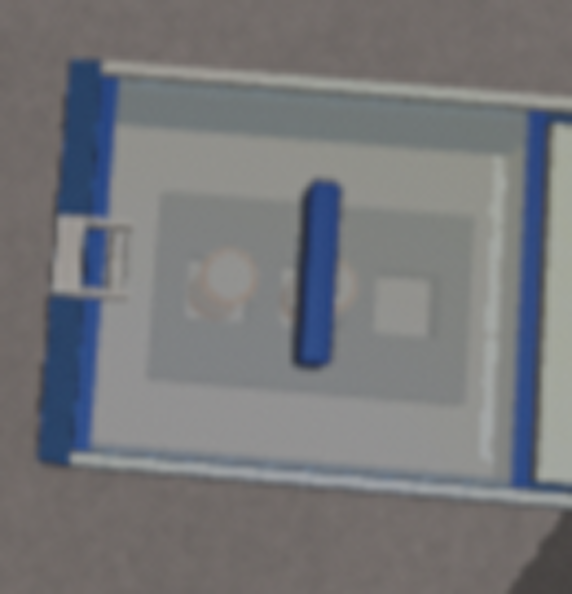

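View pics/z_sc.png

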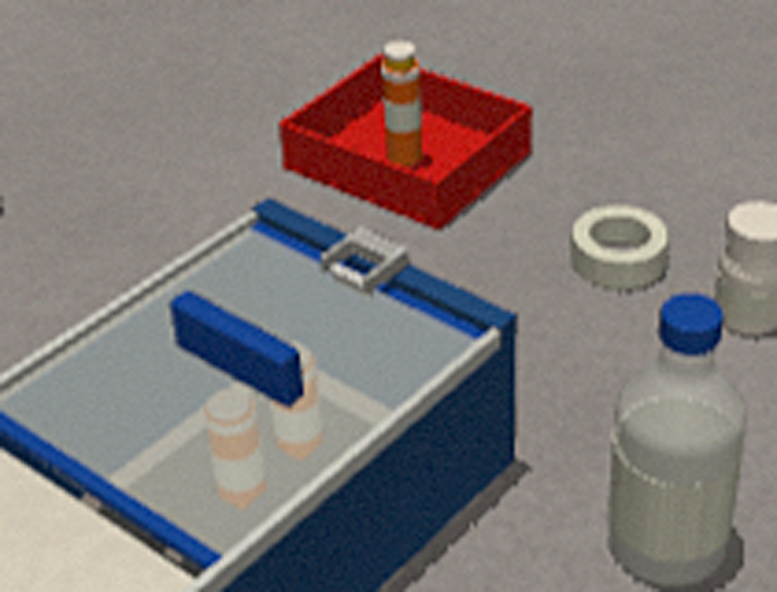

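```bash
python3 -c "
from h import *
c=shot('top');p=ray(c,392.9,226.8,.133)
x=np.array([.5532,-.126]);d=p[:2]-x;cc,s=np.cos(-.11),np.sin(-.11);print(-s*d[0]+cc*d[1])
print(robot.sign_off(), robot.get_obs()['t'])"
```

```text
0.12012201183685202
the job is handed in; nothing more can be done
the job is handed in; nothing more can be done
```

The job is done and handed in at about 24 s of the 72 s allowed.

- **Caps:** I pressed all three fully down, to a hard stop at about 10–14 N. The caps at the +y end and in the middle stayed down. The one nearest the hatch sprang back up with its yellow stem showing.
- **Failed tube:** It is standing upright in the red tray with its cap up. The other two stand in the rack, with no yellow stem seen after I pressed them.
- **Hatch:** I pushed it slowly by its handle. It went through the catch at about 12–13 N, then stopped hard, with no movement up to 29 N.
- **Last checks:** The top camera puts the handle at case y 120.1 mm; 120 mm is fully shut, and the reading is good to about 2 mm. The hatch edge looks flush against the frame. The bottle, jar and tape look where they were, and the arm is clear of everything. No check failed or disagreed.

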